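One turn of the optical bench hand wheel

ROBOT

A 6-joint arm with a two-finger parallel gripper is mounted at the origin on the work surface. World frame = base frame: x ahead of the robot, y to its left, z up, the work surface at z = 0. Lengths are in m, angles in rad, forces in N, time in s.
With the tool pointing down it reaches from about 0.425 to 0.95 m from the base axis. Payload 3.5 kg.
Tool frame: the origin (TCP) lies at the very end of the fingers, on their centre line; the grasp point (between the pads) lies 19 mm behind it; y points along the fingers, x is the direction in which the jaws open and shut, and the axes are right-handed (so a half turn about y gives the same grasp; the last joint's range is limited). The gripper opens to 85 mm and grips with 20 to 120 N. Pads are 22 mm wide; open, the fingers measure 114 mm over their backs; the gripper's body (76 mm by 85 mm) begins 54 mm behind the grasp point. The pads swing forward as they close: fully open they stand 13 mm farther back than shut.
Start: joints at [-1.359, 0.286, 1.577, -0, 1.279, -0.15], TCP at [0.239, -0.631, 0.231] pointing down, gripper open.
Joint ranges: [-2.77, 2.77], [-0.9, 2.22], [0.21, 2.48], [-1.53, 4.67], [0.24, 2.81], [-2.84, 2.84]. Speed limits (rad/s): [2.79, 2.79, 3.14, 3.14, 3.14, 3.14].

INTERFACE

Orientations are given as a unit quaternion [w, x, y, z].
In Python, from rig import bot gives the robot as it stands. The module is installed in compiled form; this text tells all that it offers.
- The arm moves only by the tool jog_arm, never from a script. Its argument "plan" is a list that holds one entry, the list of rows, each a list of 4 numbers: the shift along the tool's x, y, z in cm, then the turn about the tool's y in rad. In form: [[[dx, dy, dz, turn], ...]]. A call has 1 to 20 rows; each row shifts and turns the commanded pose from where the row before left it, along the tool's axes as they then stand; what a row does not reach is not made up. A row lasts 1/10 s, in which the tool goes at most 50 mm and 8.59 degrees, less where a joint would pass 70% of its speed; a pose out of reach is approached as far as the arm can. A call with a gripper value outside its range is refused whole. "hand" is the opening, from 0 (shut) to 1 (fully open), set as the call begins (left out, the last holds). The fingers move at their own pace and stop on an object; the grip force is fixed at half the most. Time passes only in rows, so rows that do not move let the fingers close. It gives the time, the measured TCP pose, the force and the opening at its end, in the units of the state.
- bot.read_state(): the state, without advancing time (a new reading comes with each control period).
- bot.get_image(name): name is "scene" or "top"; returns the picture (400x640x3 uint8, red, green, blue); there is no depth.
- bot.calibration(name): a dict with "camera_matrix" (3x3 intrinsics, pixels), "k1" (the pictures are not rectified: a ray, as slopes to the right and down, at radius r is drawn at 1 + k1 r^2 times it, then the intrinsics apply), "rvec" (rotation vector, rad) and "tvec" (3), from world to camera coordinates, as OpenCV has them. Camera axes: x right, y down, z forward; pixel columns grow to the right and rows downward; lengths in m; the calibration is good to about 2 mm. A picture is of the moment at which its call begins. calibration takes no time and is no camera call.
- bot.finish_job(): hands the job in, once; it reports no verdict.
The state is a dict: "time": time; "q": joint angles; "joint_velocities": joint speeds; "effort": joint torques, N m; "position": TCP position; "eef_rot": TCP orientation; "contact_force": force on the tool from outside, world axes, zero at the start; "moment": the same for the moment, N m; "finger_gap": opening from 0.0 (shut) to 1.0 (fully open).
Only numpy, scipy, OpenCV 4.12 (cv2) and the standard library are available. Lean on these libraries where they do the work, as an engineer would, in place of code of your own. Each camera call takes 0.05 s, during which the arm holds its last target.

TASK

Bring the lamp one wheel turn nearer to the slit: with your fingertips, push the upright handle of the bench's hand wheel round clockwise (seen from above) through exactly one full turn, so that the handle stands over the white index tab again, then move clear. Push gently and do not pinch the handle; do not turn the wheel the wrong way or well past the one turn. Let the drive carry the lamp: do not touch the lamp or its carriage, and leave the lens, the lens cap and the screwdriver where they are.

Things in the scene. Friction and masses are not known exactly. Their poses are not given: they have to be found in the camera images.
- wheel (a joint): Turn of the hand wheel from its start, rad: 0 at the start, growing clockwise seen from above; a full turn is 6.283. Dry friction of about 0.25 N m (some 4 N at the handle), no spring, hardly any coasting: it stays where it is left. A clockwise turn moves the carriage 40 mm along the rail, away from the wheel. The drive has room for more than one turn: no stop marks it.
- wheel_axis (a point): Fixed point on the wheel's vertical axis, 90 mm above the table, level with the top of the rim. The steel wheel lies level: rim 154 mm over all (14 mm round bar on a circle of 70 mm radius), three spokes, hub 40 mm across whose top is 95 mm above the table. Below it is a round grey housing 100 mm across on a grey base disc 210 mm across, 12 mm thick.
- index_tab (a point): Outer end, top face, of the fixed white index tab (14 mm wide) that sticks out level from the grey housing, below the rim: 98 mm from the wheel's axis, 35 mm above the table. The handle stands straight over the tab's line at the start, and must at the end.
- handle: The wheel's handle: an upright black round peg 22 mm thick (18 mm at its foot), at the end of one spoke, 70 mm from the wheel's axis. Origin at the centre of its foot, 88 mm above the table; it rises to 148 mm above the table. It spins loosely on its own axis as it is pushed; nothing else stands above the rim but the hub.
- carriage: Carriage on the rail, an aluminium plate 110 x 110 x 12 mm, the lamp standing on it. Origin at the centre of its top face, 55 mm above the table, 270 mm from the wheel's axis at the start; its y axis points along the rail to the wheel. The rail, 60 mm wide, runs from below the wheel to 476 mm from the axis; a black slit plate 135 mm high stands near its far end.
- lamp: Spectral lamp standing loose on the carriage: black box 52 x 48 x 90 mm on a thin post with a round foot 90 mm across, 182 mm tall in all, about 0.55 kg. Origin at the centre of the foot's underside, z up. Not to be touched; it rides on the carriage.
- lens: Lens in a black ring 52 mm across, upright on a short post with a round foot 64 mm across, 96 mm tall, loose on the table beside the wheel. Origin at the centre of its underside. Leave it alone.
- cap: Black lens cap, a disc 48 mm across and 22 mm high, loose on the table. Origin at the centre of its underside. Leave it alone.
- screwdriver: Screwdriver 170 mm long lying loose on the table, x axis along it towards the blade. Leave it alone.

How it is judged:
By the outcome, as a careful person would: the job done as asked, in the order asked, and still so for the second after the job is handed in, with the robot touching nothing.
It also fails if it takes over 58 s, if anything falls off the work surface, if the arm or the gripper's body presses on something with over 40 N, if the wrist force passes 120 N, or if a joint passes its speed limit or range.

## Working session

There is one attempt and no reset: what is moved stays moved. The work goes in short steps, Python scripts to look and compute and a tool call to move; the robot and the scene stay as the last step left them, time stands still between calls to the robot, and variables do not carry over. Pictures are saved under pics/ and viewed, and the job is handed in when it is done.

Besides the shell and the picture viewer there is one more tool, called after "Emit:" as a command line: name --argument value ..., lists and objects as JSON in quotes. jog_arm: Moves the arm, as the interface text tells. Its arguments: {"type":"object","properties":{"plan":{"type":"array"},"hand":{"type":"number"}},"required":["plan"]}

```bash
mkdir -p pics; python3 - <<'E'
from rig import bot
import cv2
s=bot.read_state()
for k in s: print(k,s[k])
for n in("scene","top"):
    cv2.imwrite(f"pics/{n}0.png",bot.get_image(n)[:,:,::-1]); print(n,bot.calibration(n))
E
```

```text
time 0.0
q [-1.35900276e+00  2.87199346e-01  1.57817462e+00  3.80409321e-05
  1.27863830e+00 -1.49988794e-01]
joint_velocities [ 0.0005057  -0.00034795 -0.00195254 -0.00094266 -0.00050517  0.00078423]
effort [-1.57266353e-03 -4.05986774e+01 -2.92627949e+01 -1.86964189e-04
  5.85495494e-03  1.39592807e-06]
position [ 0.23881281 -0.63063227  0.22992604]
eef_rot [ 0.58238769 -0.58119708  0.40250613 -0.40127716]
contact_force [ 0.12054862  0.33650863 -0.84050375]
moment [0.01951677 0.03043058 0.01698911]
finger_gap 0.9987808971112648
scene {'camera_matrix': array([[388.15324741,   0.        , 314.07950168],
       [  0.        , 388.15324741, 200.43689332],
       [  0.        ,   0.        ,   1.        ]]), 'k1': -0.025417537379284295, 'rvec': array([ 1.15419464,  2.41509196, -0.94420025]), 'tvec': array([ 0.29684944, -0.29801069,  1.20973421])}
top {'camera_matrix': array([[400.07441768,   0.        , 318.53397529],
       [  0.        , 400.07441768, 197.55801818],
       [  0.        ,   0.        ,   1.        ]]), 'k1': -0.05055564112275322, 'rvec': array([ 2.11008509, -2.14894429,  0.21455874]), 'tvec': array([0.08958139, 0.55861838, 0.84408316])}
```

View pics/scene0.png

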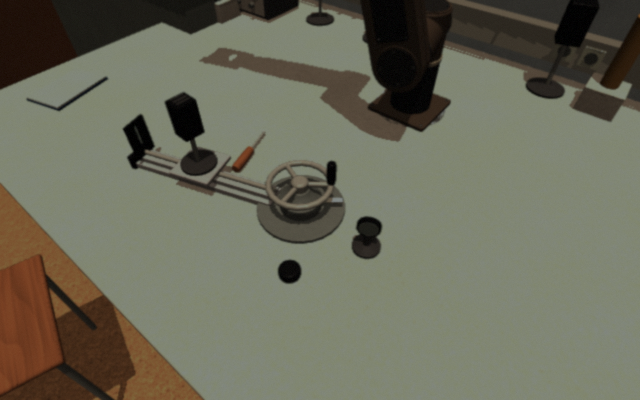

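View pics/top0.png

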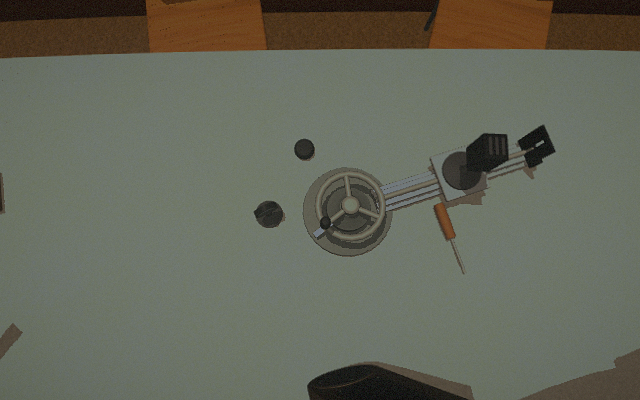

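The top picture shows the hub at about (350,205), the handle near (325,222), the tab end near (318,235), the lens at (269,214), the cap at (304,149), and the lamp and rail to the right. I'll zoom in next.

```bash
cat > h.py <<'E'
import numpy as np,cv2
from rig import bot
def cal(n):
    c=bot.calibration(n);R=cv2.Rodrigues(c["rvec"])[0];return c["camera_matrix"],c["k1"],R,np.array(c["tvec"])
def proj(n,P):
    K,k,R,t=cal(n);p=cv2.projectPoints(np.array(P,float).reshape(-1,1,3),cv2.Rodrigues(R)[0],t,K,np.array([k,0,0,0.]))[0];return p.reshape(-1,2)
def unp(n,uv,z):
    K,k,R,t=cal(n);a=cv2.undistortPoints(np.array([[uv]],float),K,np.array([k,0,0,0.]))[0,0]
    d=R.T@np.array([a[0],a[1],1]);c=-R.T@t;return c+d*(z-c[2])/d[2]
E
python3 - <<'E'
import cv2
from h import *
a=cv2.imread("pics/top0.png")[155:275,240:400];cv2.imwrite("pics/topz.png",cv2.resize(a,None,fx=5,fy=5,interpolation=cv2.INTER_CUBIC))
a=cv2.imread("pics/scene0.png")[140:290,240:400];cv2.imwrite("pics/scz.png",cv2.resize(a,None,fx=5,fy=5,interpolation=cv2.INTER_CUBIC)[:600*5//4][:,:800][:600] if 0 else cv2.resize(a,None,fx=4,fy=4,interpolation=cv2.INTER_CUBIC))
for n,uv,z in [("top",(350,205),.095),("top",(325,222),.148),("top",(318,235),.035),("top",(269,214),.0),("top",(304,149),.02),("scene",(300,182),.095),("scene",(332,164),.148)]: print(n,uv,unp(n,uv,z))
E
```

```text
top (350, 205) [0.53476967 0.01350895 0.095     ]
top (325, 222) [0.49269924 0.06909191 0.148     ]
top (318, 235) [0.47788918 0.0819622  0.035     ]
top (269, 214) [0.53261168 0.19578675 0.        ]
top (304, 149) [0.68417163 0.11112238 0.02      ]
scene (300, 182) [0.54188886 0.01977411 0.095     ]
scene (332, 164) [0.4990504  0.07361027 0.148     ]
```

View pics/topz.png

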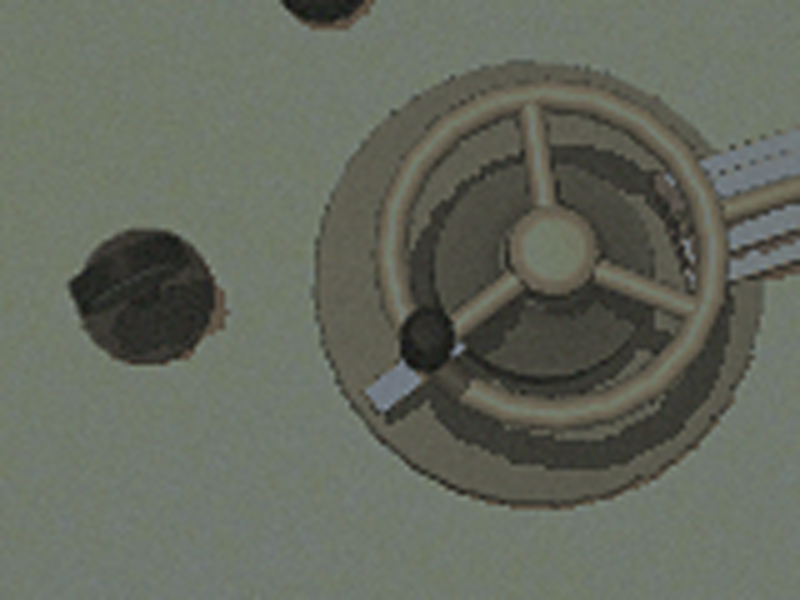

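View pics/scz.png

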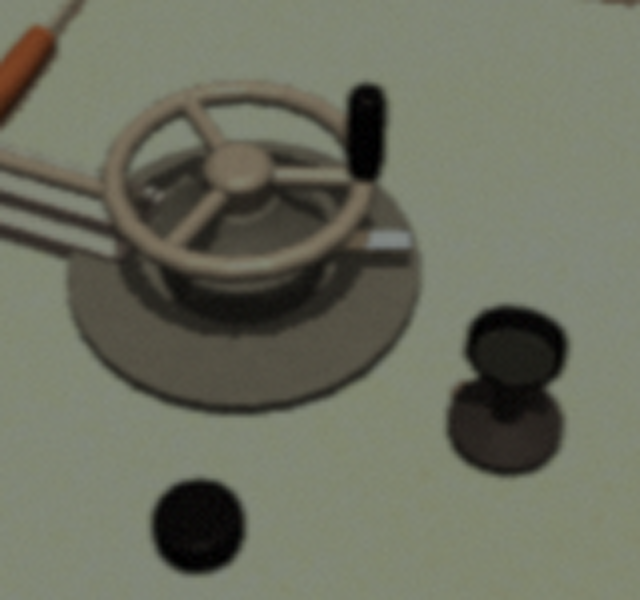

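```bash
cat > fit.py <<'E'
from h import *
f=lambda x,y,s,ox,oy:((x+.5)/s-.5+ox,(y+.5)/s-.5+oy)
T=lambda x,y:f(x,y,5,240,155); S=lambda x,y:f(x,y,4,240,140)
for nm,n,uv,z in [("hub","top",T(553,250),.095),("tab","top",T(375,400),.035),
 ("hnd","top",T(426,334),.148),("hub","scene",S(240,165),.095),("tab","scene",S(411,240),.035),("hnd","scene",S(368,90),.148)]:
    print(nm,n,np.round(unp(n,uv,z),4))
# rim & disc ellipse centers via extreme points fits
from scipy.optimize import least_squares
def circ(n,ext,r,z):
    a=np.linspace(0,2*np.pi,721)
    def res(p):
        P=np.c_[p[0]+r*np.cos(a),p[1]+r*np.sin(a),0*a+z];q=proj(n,P)
        return np.array([q[:,0].min(),q[:,0].max(),q[:,1].min(),q[:,1].max()])-ext
    s=least_squares(res,[.53,.015]);return s.x,s.fun
def E(F,l,r,t,b): return np.array([F(l,0)[0],F(r,0)[0],F(0,t)[1],F(0,b)[1]])
print("rim top",circ("top",E(T,378,728,82,427),.077,.083))
print("disc top",circ("top",E(T,315,762,61,508),.105,.012))
print("rim scene",circ("scene",E(S,104,375,80,280),.077,.083))
for n in("top","scene"):
    K,k,R,t=cal(n);print(n,-R.T@t)
E
python3 fit.py
```

```text
hub top [0.5356 0.0131 0.095 ]
tab top [0.4789 0.0896 0.035 ]
hnd top [0.4939 0.0695 0.148 ]
hub scene [0.5397 0.0169 0.095 ]
tab scene [0.4803 0.0927 0.035 ]
hnd scene [0.4949 0.0695 0.148 ]
rim top (array([0.53702077, 0.01177003]), array([-0.65241802,  0.66031555, -0.74836899,  0.67983482]))
disc top (array([0.53565207, 0.0120971 ]), array([-0.29538712,  0.29767723,  0.14985659, -0.14996442]))
rim scene (array([0.53638864, 0.01307752]), array([-0.737804  ,  0.7371628 ,  0.43440003, -0.45260992]))
top [0.39374646 0.09331045 0.93210117]
scene [0.98646497 0.4293488  0.69493403]
```

```bash
cat >> h.py <<'E'
from scipy.spatial.transform import Rotation as Ro
C=np.array([.5365,.0127])
def st():
    s=bot.read_state();q=s["eef_rot"];R=Ro.from_quat([q[1],q[2],q[3],q[0]]).as_matrix()
    p=np.array(s["position"]);x=R[:,0]
    hd=np.degrees(np.arctan2(x[1],x[0]));d=p[:2]-C
    print("t %.2f pos %s heading_x %.2f | polar r %.1f ang %.2f | f %s q1 %.3f q6 %.3f gap %.2f ydown %s"%(s["time"],np.round(p,4),hd,1e3*np.hypot(*d),np.degrees(np.arctan2(d[1],d[0])),np.round(s["contact_force"],1),s["q"][0],s["q"][5],s["finger_gap"],np.round(R[:,1],3)))
    return p,R
E
python3 - <<'E'
from h import *
p,R=st();print(R.round(4))
for w in [(.40,-.30,.25),(.462,.050,.25)]:
    print(w,(R.T@(np.array(w)-p)*100).round(2)); p=np.array(w)
E
```

```text
t 0.10 pos [ 0.2388 -0.6307  0.23  ] heading_x -69.27 | polar r 708.9 ang -114.83 | f [-0.2  0.4  1.5] q1 -1.359 q6 -0.150 gap 1.00 ydown [-0.     0.002 -1.   ]
[[ 3.539e-01 -4.000e-04  9.353e-01]
 [-9.353e-01  2.100e-03  3.539e-01]
 [-2.100e-03 -1.000e+00  3.000e-04]]
(0.4, -0.3, 0.25) [-25.23  -1.93  26.78]
(0.462, 0.05, 0.25) [-30.54   0.07  18.19]
```

Emit:
jog_arm --plan '[[[-1.7, -0.13, 1.8, 0], [-1.7, -0.13, 1.8, 0], [-1.7, -0.13, 1.8, 0], [-1.7, -0.13, 1.8, 0], [-1.7, -0.13, 1.8, 0], [-1.7, -0.13, 1.8, 0], [-1.7, -0.13, 1.8, 0], [-1.7, -0.13, 1.8, 0], [-1.7, -0.13, 1.8, 0], [-1.7, -0.13, 1.8, 0], [-1.7, -0.13, 1.8, 0], [-1.7, -0.13, 1.8, 0], [-1.7, -0.13, 1.8, 0], [-1.7, -0.13, 1.8, 0], [-1.7, -0.13, 1.8, 0]]]' --hand 0

```text
time: 1.6
position: [0.4013, -0.296, 0.2503]
eef_rot: [0.582, -0.582, 0.402, -0.402]
contact_force: [-0.6, 0.5, -0.2]
finger_gap: 0.001
```

Emit:
jog_arm --plan '[[[-2, 0, 1.1, 0], [-2, 0, 1.1, 0], [-2, 0, 1.1, 0], [-2, 0, 1.1, 0], [-2, 0, 1.1, 0], [-2, 0, 1.1, 0], [-2, 0, 1.1, 0], [-2, 0, 1.1, 0], [-2, 0, 1.1, 0], [-2, 0, 1.1, 0], [-2, 0, 1.1, 0], [-2, 0, 1.1, 0], [-2, 0, 1.1, 0], [-2, 0, 1.1, 0], [-1, 0, 1.1, 0], [0, 0, 0, 0]]]'

```text
time: 3.2
position: [0.4528, 0.0337, 0.2504]
eef_rot: [-0.582, 0.582, -0.401, 0.401]
contact_force: [-0.2, -0.5, 0.5]
finger_gap: 0.004
```

Emit:
jog_arm --plan '[[[0, 0, 0, -0.149], [0, 0, 0, -0.149], [0, 0, 0, -0.149], [0, 0, 0, -0.149], [0, 0, 0, -0.149], [0, 0, 0, -0.149], [0, 0, 0, -0.149], [0, 0, 0, -0.149], [0, 0, 0, -0.149], [0, 0, 0, -0.149], [0, 0, 0, -0.149], [0, 0, 0, -0.149], [0, 0, 0, -0.149], [0, 0, 0, -0.149], [0, 0, 0, -0.149], [0, 0, 0, -0.149], [0, 0, 0, -0.149], [0, 0, 0, -0.149], [0, 0, 0, -0.149], [0, 0, 0, -0.149]]]'

```text
time: 5.2
position: [0.4525, 0.0316, 0.2505]
eef_rot: [0.446, -0.446, -0.548, 0.549]
contact_force: [-0.9, 0.4, 0.3]
finger_gap: 0.003
```

Emit:
jog_arm --plan '[[[0, 0, 0, -0.149], [0, 0, 0, -0.149], [0, 0, 0, -0.149], [0, 0, 0, 0], [0, 0, 0, 0]]]'

```text
time: 5.7
position: [0.4526, 0.0319, 0.2506]
eef_rot: [0.316, -0.316, -0.632, 0.633]
contact_force: [0.2, -0.5, -0.1]
finger_gap: -0.001
```

```bash
python3 - <<'E'
from h import *
p,R=st()
w=np.array([.4546,.039,.25]);print((R.T@(w-p)*100).round(2))
cv2.imwrite("pics/top1.png",bot.get_image("top")[:,:,::-1])
cv2.imwrite("pics/scene1.png",bot.get_image("scene")[:,:,::-1])
print(proj("scene",p),proj("top",p))
E
```

```text
t 5.70 pos [0.4526 0.0319 0.2506] heading_x 126.87 | polar r 86.0 ang 167.10 | f [ 0.2 -0.5 -0.1] q1 -0.154 q6 -2.368 gap -0.00 ydown [-0. -0. -1.]
[ 0.45  0.06 -0.58]
[[330.70168316 104.94840766]] [[349.01488724 237.36434104]]
```

View pics/scene1.png

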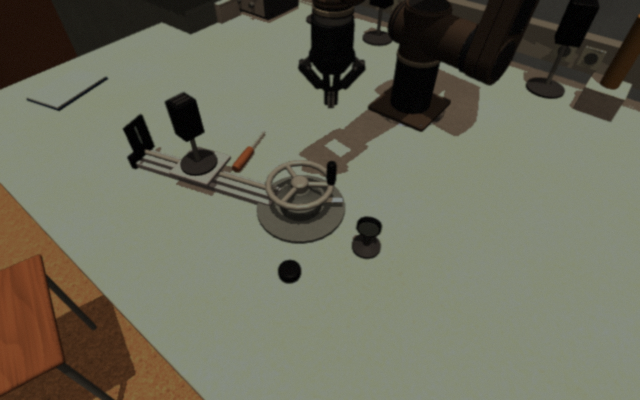

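View pics/top1.png

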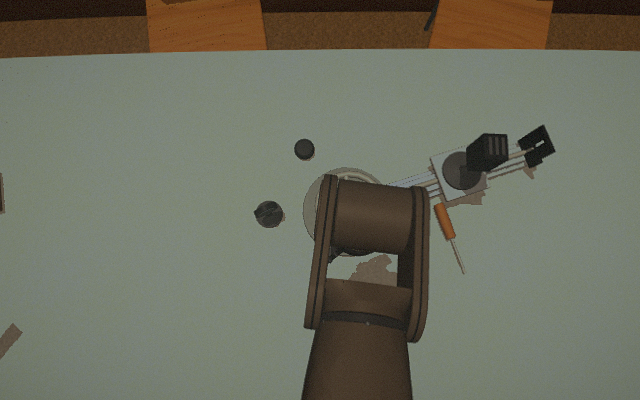

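The scene picture shows the shut fingertips at (331,104), where the projection predicts (330.7,104.9), so the calibration holds. Next I lower behind the handle.

Emit:
jog_arm --plan '[[[0.45, 0, -0.6, 0], [0, 1.5, 0, 0], [0, 2, 0, 0], [0, 2, 0, 0], [0, 2, 0, 0], [0, 2, 0, 0], [0, 2, 0, 0], [0, 1.2, 0, 0], [0, 0.75, 0, 0], [0, 0, 0, 0], [0, 0, 0, 0]]]'

```text
time: 6.9
position: [0.4555, 0.0396, 0.1169]
eef_rot: [-0.315, 0.315, 0.633, -0.633]
contact_force: [0.5, 0.3, 0.7]
finger_gap: -0.001
```

```bash
python3 - <<'E'
from h import *
st()
b=bot.get_image("scene")[100:250,220:420,::-1]
cv2.imwrite("pics/s2.png",cv2.resize(b,None,fx=4,fy=4,interpolation=cv2.INTER_CUBIC))
E
```

```text
t 6.90 pos [0.4555 0.0396 0.1169] heading_x 127.08 | polar r 85.4 ang 161.64 | f [0.5 0.3 0.7] q1 -0.136 q6 -2.354 gap -0.00 ydown [ 0.001 -0.    -1.   ]
```

View pics/s2.png

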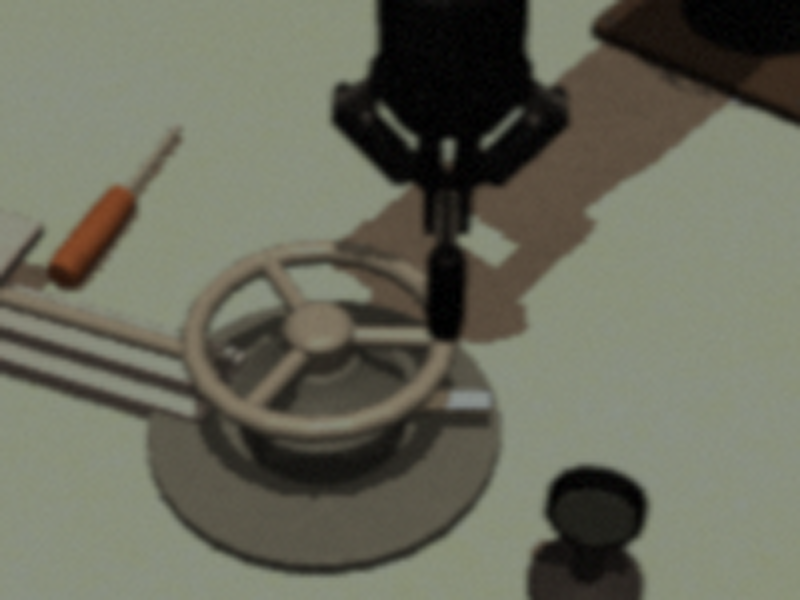

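The handle at zoomed (445,290) is centred in front of the shut fingers and untouched. I'll close in slowly until contact.

Emit:
jog_arm --plan '[[[0, 0, -0.5, 0], [0, 0, -0.5, 0], [0, 0, -0.5, 0], [0, 0, -0.2, 0], [0, 0, 0, 0]]]'

```text
time: 7.45
position: [0.4688, 0.0501, 0.1164]
eef_rot: [-0.315, 0.315, 0.633, -0.633]
contact_force: [-0.4, 0.2, 0.1]
finger_gap: -0.001
```

Emit:
jog_arm --plan '[[[0, 0, -0.2, 0], [0, 0, 0, 0]]]'

```text
time: 7.65
position: [0.4702, 0.0511, 0.1163]
eef_rot: [-0.315, 0.315, 0.633, -0.633]
contact_force: [0.1, 0.4, 0.7]
finger_gap: -0.002
```

Emit:
jog_arm --plan '[[[0, 0, -0.2, 0], [0, 0, 0, 0]]]'

```text
time: 7.85
position: [0.4718, 0.0523, 0.1164]
eef_rot: [-0.315, 0.315, 0.633, -0.633]
contact_force: [0.4, -0.4, 0.2]
finger_gap: 0.004
```

Emit:
jog_arm --plan '[[[0, 0, -0.2, 0], [0, 0, 0, 0]]]'

```text
time: 8.05
position: [0.4735, 0.0535, 0.1164]
eef_rot: [-0.315, 0.315, 0.633, -0.633]
contact_force: [-0.3, 0.4, -0.3]
finger_gap: -0.001
```

Emit:
jog_arm --plan '[[[0, 0, -0.2, 0], [0, 0, 0, 0]]]'

```text
time: 8.25
position: [0.4751, 0.0548, 0.1164]
eef_rot: [-0.315, 0.315, 0.633, -0.633]
contact_force: [-0.3, -0.3, 0.5]
finger_gap: -0.002
```

Emit:
jog_arm --plan '[[[0, 0, -0.2, 0], [0, 0, 0, 0]]]'

```text
time: 8.45
position: [0.4765, 0.0559, 0.1163]
eef_rot: [0.315, -0.315, -0.633, 0.633]
contact_force: [-0.1, -0.6, 1.0]
finger_gap: -0.002
```

Emit:
jog_arm --plan '[[[0, 0, -0.2, 0], [0, 0, 0, 0]]]'

```text
time: 8.65
position: [0.4777, 0.057, 0.1162]
eef_rot: [0.315, -0.315, -0.633, 0.633]
contact_force: [-2.5, -2.3, 0.8]
finger_gap: -0.0
```

Emit:
jog_arm --plan '[[[0.035, 0, -0.142, 0.02], [0.072, 0, -0.284, 0.04], [0.109, 0, -0.428, 0.06], [0.109, 0, -0.428, 0.06], [0.109, 0, -0.428, 0.06], [0.109, 0, -0.428, 0.06], [0.109, 0, -0.428, 0.06], [0.109, 0, -0.428, 0.06], [0.109, 0, -0.428, 0.06], [0.109, 0, -0.428, 0.06]]]'

```text
time: 9.65
position: [0.5089, 0.0814, 0.1162]
eef_rot: [0.474, -0.473, -0.525, 0.526]
contact_force: [-2.7, -0.5, 1.9]
finger_gap: 0.0
```

```bash
python3 - <<'E'
from h import *
st()
b=bot.get_image("scene")[100:250,220:420,::-1]
cv2.imwrite("pics/s3.png",cv2.resize(b,None,fx=4,fy=4,interpolation=cv2.INTER_CUBIC))
E
```

```text
t 9.65 pos [0.5089 0.0814 0.1162] heading_x 95.95 | polar r 74.0 ang 111.90 | f [-2.7 -0.5  1.9] q1 -0.039 q6 -1.714 gap 0.00 ydown [-0.002  0.001 -1.   ]
```

View pics/s3.png

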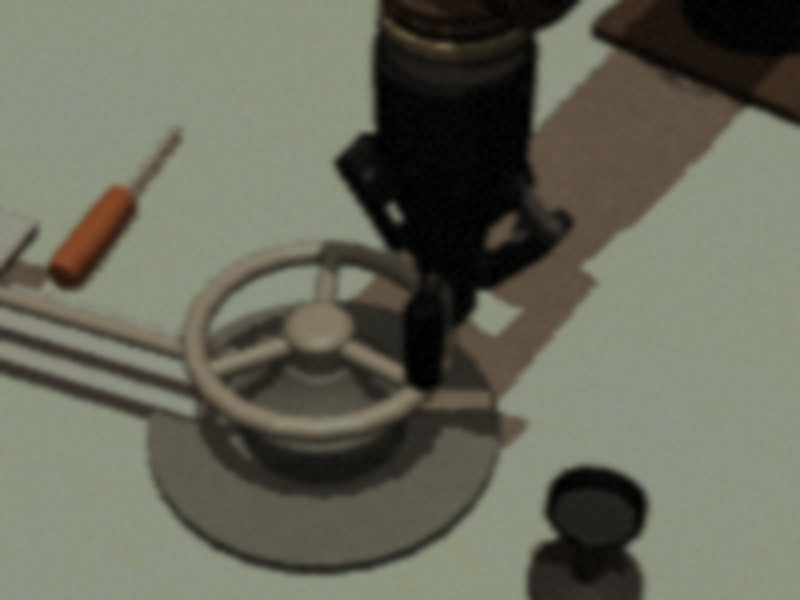

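The handle has moved about 31° clockwise with the fingers squarely behind it, at roughly 3 N. I'll keep going.

Emit:
jog_arm --plan '[[[0.109, 0, -0.428, 0.06], [0.109, 0, -0.428, 0.06], [0.109, 0, -0.428, 0.06], [0.109, 0, -0.428, 0.06], [0.109, 0, -0.428, 0.06], [0.109, 0, -0.428, 0.06], [0.109, 0, -0.428, 0.06], [0.109, 0, -0.428, 0.06], [0.109, 0, -0.428, 0.06], [0.109, 0, -0.428, 0.06], [0.109, 0, -0.428, 0.06], [0.109, 0, -0.428, 0.06], [0.109, 0, -0.428, 0.06], [0.109, 0, -0.428, 0.06], [0.109, 0, -0.428, 0.06], [0.109, 0, -0.428, 0.06], [0.109, 0, -0.428, 0.06], [0.109, 0, -0.428, 0.06]]]'

```text
time: 11.5
position: [0.5839, 0.0707, 0.1161]
eef_rot: [0.677, -0.675, -0.208, 0.207]
contact_force: [-1.8, 2.8, 1.0]
finger_gap: -0.001
```

```bash
python3 - <<'E'
from h import *
st()
b=bot.get_image("scene")[60:260,100:420,::-1]
cv2.imwrite("pics/s4.png",cv2.resize(b,None,fx=2.5,fy=2.5,interpolation=cv2.INTER_CUBIC))
E
```

```text
t 11.50 pos [0.5839 0.0707 0.1161] heading_x 34.12 | polar r 74.9 ang 50.71 | f [-1.8  2.8  1. ] q1 -0.053 q6 -0.650 gap -0.00 ydown [-0.     0.003 -1.   ]
```

View pics/s4.png

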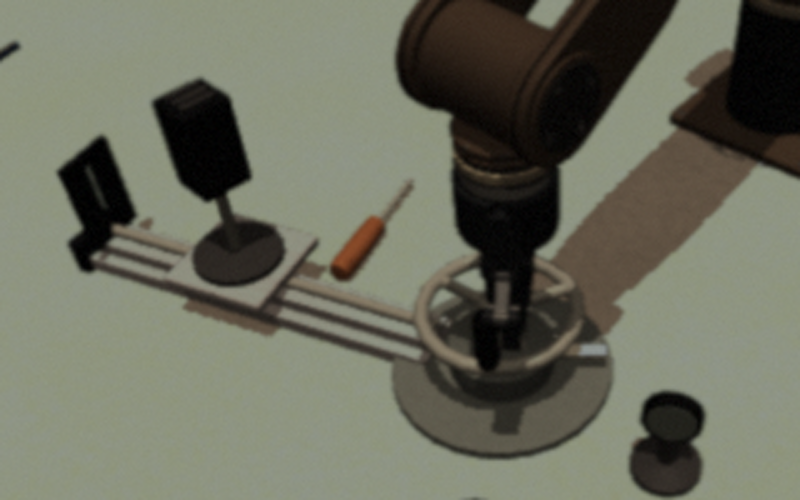

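Emit:
jog_arm --plan '[[[0.1, 0, -0.428, 0.06], [0.1, 0, -0.428, 0.06], [0.1, 0, -0.428, 0.06], [0.1, 0, -0.428, 0.06], [0.1, 0, -0.428, 0.06], [0.1, 0, -0.428, 0.06], [0.1, 0, -0.428, 0.06], [0.1, 0, -0.428, 0.06], [0.1, 0, -0.428, 0.06], [0.1, 0, -0.428, 0.06], [0.1, 0, -0.428, 0.06], [0.1, 0, -0.428, 0.06], [0.1, 0, -0.428, 0.06], [0.1, 0, -0.428, 0.06], [0.1, 0, -0.428, 0.06]]]'

```text
time: 13.05
position: [0.6102, 0.012, 0.1162]
eef_rot: [0.7, -0.698, 0.106, -0.108]
contact_force: [1.5, 2.2, -1.7]
finger_gap: 0.002
```

```bash
python3 - <<'E'
from h import *
st()
b=bot.get_image("scene")[60:260,100:420,::-1]
cv2.imwrite("pics/s5.png",cv2.resize(b,None,fx=2.5,fy=2.5,interpolation=cv2.INTER_CUBIC))
E
```

```text
t 13.05 pos [0.6102 0.012  0.1162] heading_x -17.40 | polar r 73.7 ang -0.57 | f [ 1.5  2.2 -1.7] q1 -0.148 q6 0.154 gap 0.00 ydown [ 0.003  0.002 -1.   ]
```

View pics/s5.png

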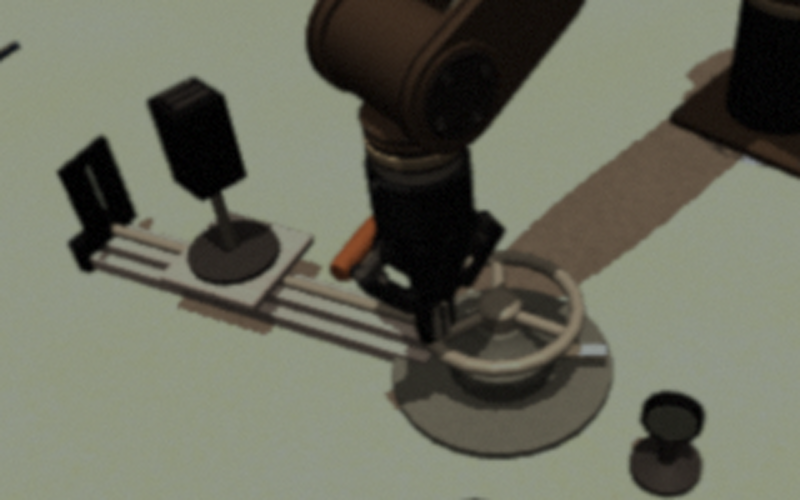

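Emit:
jog_arm --plan '[[[0.107, 0, -0.428, 0.06], [0.107, 0, -0.428, 0.06], [0.107, 0, -0.428, 0.06], [0.107, 0, -0.428, 0.06], [0.107, 0, -0.428, 0.06], [0.107, 0, -0.428, 0.06], [0.107, 0, -0.428, 0.06], [0.107, 0, -0.428, 0.06], [0.107, 0, -0.428, 0.06], [0.107, 0, -0.428, 0.06], [0.107, 0, -0.428, 0.06], [0.107, 0, -0.428, 0.06], [0.107, 0, -0.428, 0.06], [0.107, 0, -0.428, 0.06], [0.107, 0, -0.428, 0.06]]]'

```text
time: 14.6
position: [0.5811, -0.0458, 0.1163]
eef_rot: [0.584, -0.582, 0.399, -0.401]
contact_force: [4.0, 1.1, -2.5]
finger_gap: 0.002
```

```bash
python3 - <<'E'
from h import *
st()
b=bot.get_image("scene")[60:260,100:420,::-1]
cv2.imwrite("pics/s6.png",cv2.resize(b,None,fx=2.5,fy=2.5,interpolation=cv2.INTER_CUBIC))
E
```

```text
t 14.60 pos [ 0.5811 -0.0458  0.1163] heading_x -68.91 | polar r 73.6 ang -52.65 | f [ 4.   1.1 -2.5] q1 -0.253 q6 0.949 gap 0.00 ydown [ 0.004  0.    -1.   ]
```

View pics/s6.png

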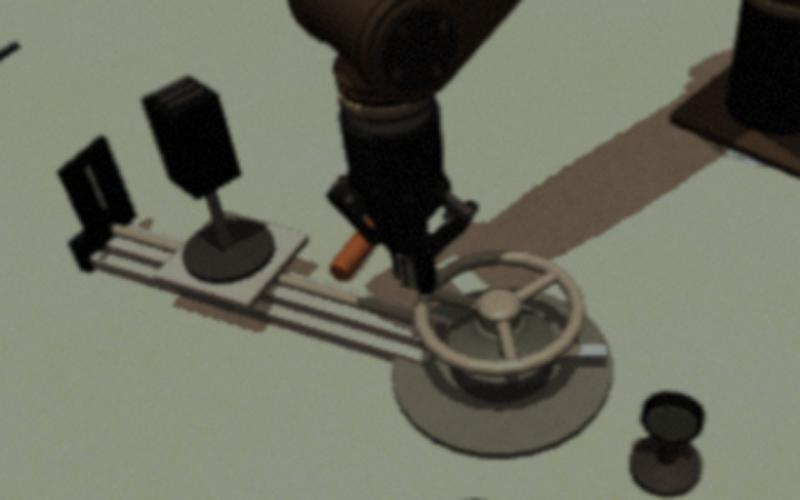

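The wheel stands at about 196° and the carriage is advancing freely. I'll push on to about 265°.

Emit:
jog_arm --plan '[[[0.108, 0, -0.428, 0.06], [0.108, 0, -0.428, 0.06], [0.108, 0, -0.428, 0.06], [0.108, 0, -0.428, 0.06], [0.108, 0, -0.428, 0.06], [0.108, 0, -0.428, 0.06], [0.108, 0, -0.428, 0.06], [0.108, 0, -0.428, 0.06], [0.108, 0, -0.428, 0.06], [0.108, 0, -0.428, 0.06], [0.108, 0, -0.428, 0.06], [0.108, 0, -0.428, 0.06], [0.108, 0, -0.428, 0.06], [0.108, 0, -0.428, 0.06], [0.108, 0, -0.428, 0.06], [0.108, 0, -0.428, 0.06], [0.108, 0, -0.428, 0.06], [0.108, 0, -0.428, 0.06], [0.108, 0, -0.428, 0.06], [0, 0, 0, 0]]]'

```text
time: 16.65
position: [0.5011, -0.0524, 0.1166]
eef_rot: [-0.276, 0.276, -0.65, 0.652]
contact_force: [1.0, -1.2, -1.1]
finger_gap: 0.002
```

```bash
python3 - <<'E'
from h import *
st()
b=bot.get_image("scene")[60:260,100:420,::-1]
cv2.imwrite("pics/s7.png",cv2.resize(b,None,fx=2.5,fy=2.5,interpolation=cv2.INTER_CUBIC))
E
```

```text
t 16.65 pos [ 0.5011 -0.0524  0.1166] heading_x -134.04 | polar r 74.1 ang -118.56 | f [ 1.  -1.2 -1.1] q1 -0.305 q6 2.035 gap 0.00 ydown [ 0.002 -0.002 -1.   ]
```

View pics/s7.png

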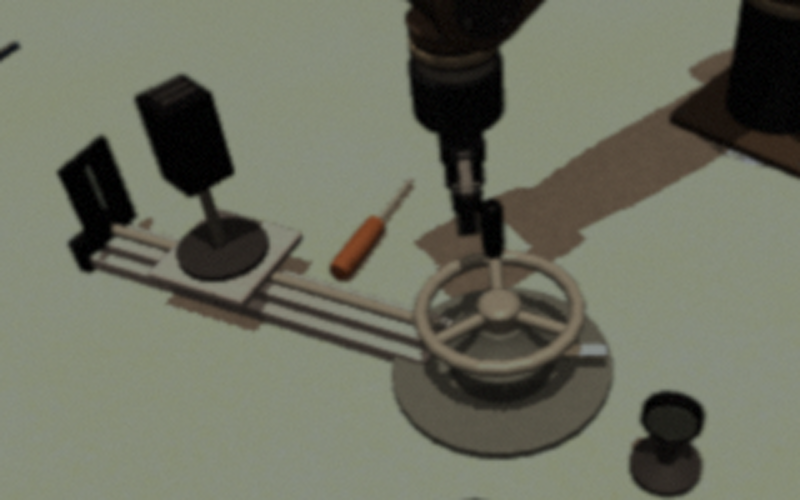

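The wheel is at about 261°. I'll back off, rise, turn the tool half a turn, and finish with the opposite, identical face.

Emit:
jog_arm --plan '[[[0, 0, 1, 0], [0, 0, 2, 0], [0, -2, 1, 0], [0, -2, 0, 0], [0, 0, 0, -0.149], [0, 0, 0, -0.149], [0, 0, 0, -0.149], [0, 0, 0, -0.149], [0, 0, 0, -0.149], [0, 0, 0, -0.149], [0, 0, 0, -0.149], [0, 0, 0, -0.149], [0, 0, 0, -0.149], [0, 0, 0, -0.149], [0, 0, 0, -0.149], [0, 0, 0, -0.149], [0, 0, 0, -0.149], [0, 0, 0, -0.149], [0, 0, 0, -0.149], [0, 0, 0, -0.149]]]'

```text
time: 18.7
position: [0.5299, -0.0801, 0.1564]
eef_rot: [0.707, -0.707, -0.017, 0.018]
contact_force: [-0.6, -0.0, 0.9]
finger_gap: 0.003
```

Emit:
jog_arm --plan '[[[0, 0, 0, -0.149], [0, 0, 0, -0.149], [0, 0, 0, -0.149], [0, 0, 0, -0.149], [0, 0, 0, -0.149], [0, 0, 0, -0.013], [0, 0, 0, 0], [0, 0, 0, 0]]]'

```text
time: 19.5
position: [0.5296, -0.0799, 0.1563]
eef_rot: [0.652, -0.651, -0.275, 0.275]
contact_force: [-0.1, -0.6, -0.5]
finger_gap: 0.003
```

```bash
python3 - <<'E'
from h import *
p,R=st()
a=np.radians(-134.04+89-89)
im=bot.get_image("scene")
b=im[100:250,220:420,::-1]
cv2.imwrite("pics/s8.png",cv2.resize(b,None,fx=4,fy=4,interpolation=cv2.INTER_CUBIC))
w=np.array([.5011,-.0524,.1166]);print("to last contact, tool cm",(R.T@(w-p)*100).round(2))
E
```

```text
t 19.50 pos [ 0.5296 -0.0799  0.1563] heading_x 45.74 | polar r 92.9 ang -94.26 | f [-0.1 -0.6 -0.5] q1 -0.339 q6 -1.138 gap 0.00 ydown [-0.  0. -1.]
to last contact, tool cm [-0.02  3.97  3.96]
```

View pics/s8.png

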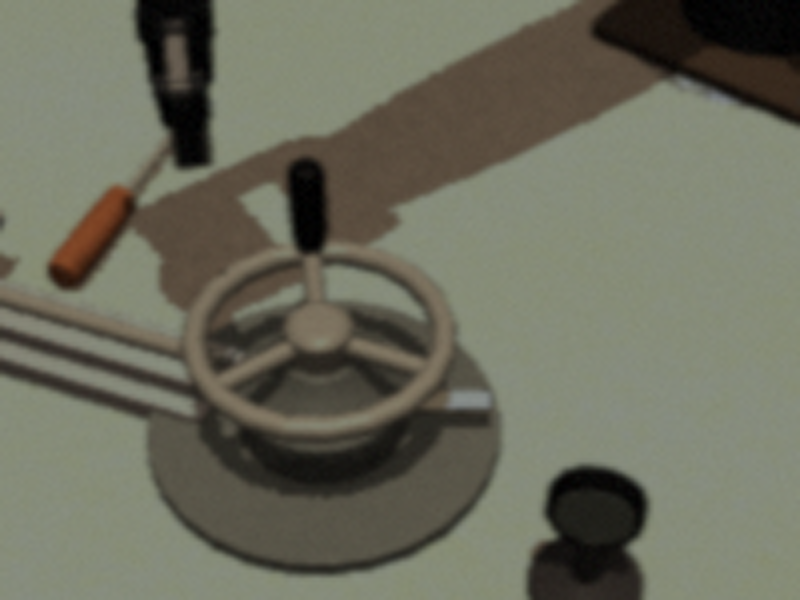

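Emit:
jog_arm --plan '[[[0, 2, 0, 0], [0, 2, 0, 0], [0, 0, 1.5, 0], [0, 0, 1.5, 0], [0, 0, 0.5, 0], [0, 0, 0.2, 0], [0, 0, 0.2, 0], [0, 0, 0, 0]]]'

```text
time: 20.35
position: [0.5018, -0.0527, 0.1171]
eef_rot: [-0.651, 0.652, 0.276, -0.275]
contact_force: [-0.2, -0.0, 0.7]
finger_gap: -0.003
```

Emit:
jog_arm --plan '[[[-0.035, 0, 0.142, 0.02], [-0.072, 0, 0.284, 0.04], [-0.109, 0, 0.428, 0.06], [-0.109, 0, 0.428, 0.06], [-0.109, 0, 0.428, 0.06], [-0.109, 0, 0.428, 0.06], [-0.109, 0, 0.428, 0.06], [-0.109, 0, 0.428, 0.06], [-0.109, 0, 0.428, 0.06], [-0.109, 0, 0.428, 0.06], [-0.109, 0, 0.428, 0.06], [-0.109, 0, 0.428, 0.06], [-0.109, 0, 0.428, 0.06], [-0.109, 0, 0.428, 0.06], [-0.109, 0, 0.428, 0.06], [-0.109, 0, 0.428, 0.06], [0, 0, 0, 0]]]'

```text
time: 22.05
position: [0.4642, -0.0013, 0.1168]
eef_rot: [-0.706, 0.707, -0.035, 0.036]
contact_force: [-1.0, -2.1, 1.7]
finger_gap: -0.002
```

```bash
python3 - <<'E'
from h import *
p,R=st()
b=bot.get_image("scene")[100:250,220:420,::-1]
cv2.imwrite("pics/s9.png",cv2.resize(b,None,fx=4,fy=4,interpolation=cv2.INTER_CUBIC))
E
```

```text
t 22.05 pos [ 0.4642 -0.0013  0.1168] heading_x -5.74 | polar r 73.6 ang -169.03 | f [-1.  -2.1  1.7] q1 -0.221 q6 -0.120 gap -0.00 ydown [ 0.001 -0.001 -1.   ]
```

View pics/s9.png

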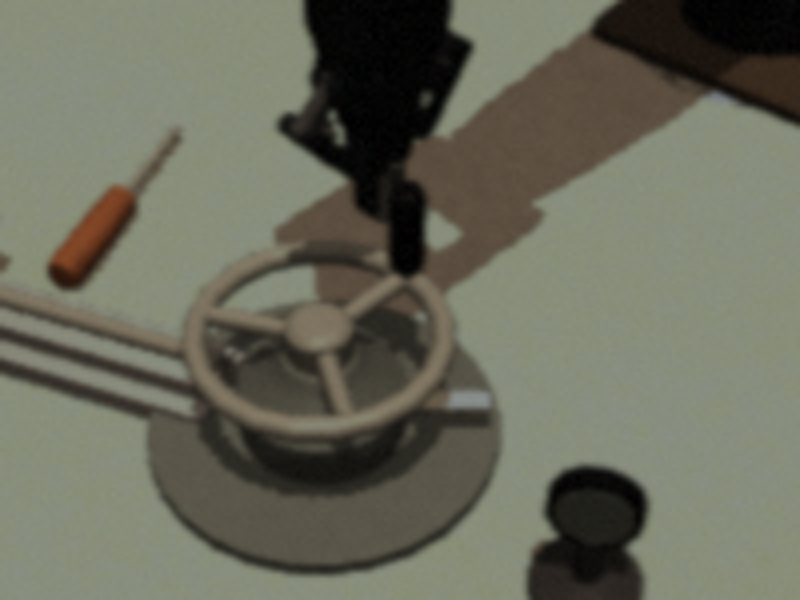

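Emit:
jog_arm --plan '[[[-0.109, 0, 0.428, 0.06], [-0.109, 0, 0.428, 0.06], [-0.109, 0, 0.428, 0.06], [-0.109, 0, 0.428, 0.06], [-0.109, 0, 0.428, 0.06], [-0.109, 0, 0.428, 0.06], [-0.109, 0, 0.428, 0.06], [-0.109, 0, 0.428, 0.06], [-0.109, 0, 0.428, 0.06], [-0.109, 0, 0.428, 0.06], [-0.072, 0, 0.284, 0.04], [-0.072, 0, 0.284, 0.04], [0, 0, 0, 0], [0, 0, 0, 0]]]'

```text
time: 23.5
position: [0.4717, 0.0475, 0.1163]
eef_rot: [-0.654, 0.654, -0.269, 0.268]
contact_force: [-1.7, -1.0, 1.5]
finger_gap: -0.001
```

```bash
python3 - <<'E'
from h import *
p,R=st()
im=bot.get_image("scene")[:,:,::-1]; cv2.imwrite("pics/s10f.png",im)
b=im[140:290,240:400]
cv2.imwrite("pics/s10.png",cv2.resize(b,None,fx=4,fy=4,interpolation=cv2.INTER_CUBIC))
E
```

```text
t 23.50 pos [0.4717 0.0475 0.1163] heading_x -44.63 | polar r 73.6 ang 151.80 | f [-1.7 -1.   1.5] q1 -0.114 q6 0.665 gap -0.00 ydown [-0.  0. -1.]
```

View pics/s10.png

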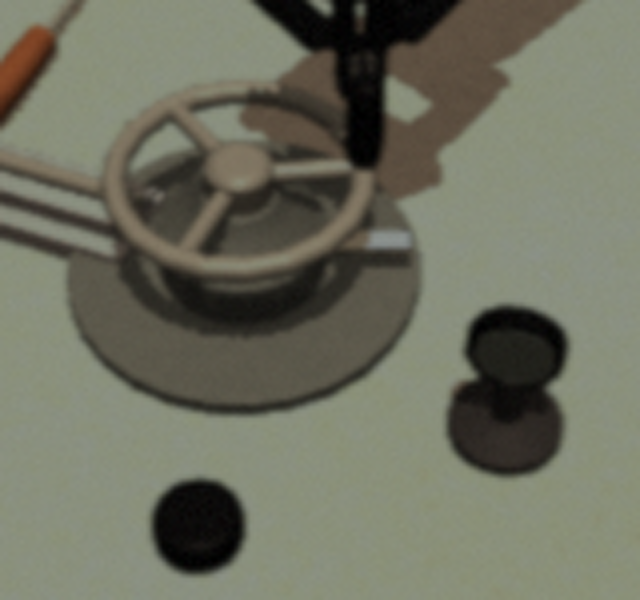

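Emit:
jog_arm --plan '[[[-0.072, 0, 0.284, 0.04], [-0.072, 0, 0.284, 0.04], [-0.072, 0, 0.284, 0.04], [0, 0, 0, 0], [0, 0, 0, 0]]]'

```text
time: 24.05
position: [0.4763, 0.055, 0.1162]
eef_rot: [0.637, -0.637, 0.307, -0.307]
contact_force: [-1.7, -0.6, 1.7]
finger_gap: 0.001
```

```bash
cat > cmp.py <<'E'
import sys
from h import *
p,R=st()
im=bot.get_image("scene")[:,:,::-1]; o=cv2.imread("pics/scene0.png"); n=sys.argv[1]
cv2.imwrite(f"pics/{n}f.png",im)
g=lambda a:cv2.resize(a[150:215,285:350],None,fx=6,fy=6,interpolation=cv2.INTER_CUBIC)
cv2.imwrite(f"pics/{n}.png",np.hstack([g(o),g(im)]))
E
python3 cmp.py s11
```

```text
t 24.05 pos [0.4763 0.055  0.1162] heading_x -51.50 | polar r 73.6 ang 144.93 | f [-1.7 -0.6  1.7] q1 -0.097 q6 0.801 gap 0.00 ydown [-0.  0. -1.]
```

View pics/s11.png

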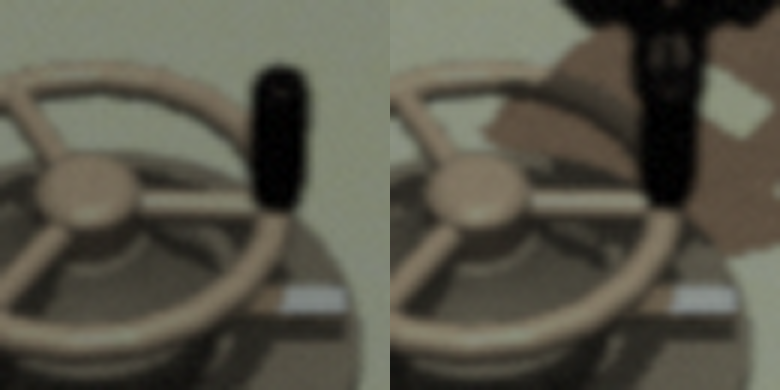

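Emit:
jog_arm --plan '[[[-0.036, 0, 0.142, 0.02], [0, 0, 0, 0], [0, 0, 0, 0]]]'

```text
time: 24.4
position: [0.4771, 0.0561, 0.1162]
eef_rot: [-0.634, 0.634, -0.314, 0.314]
contact_force: [-3.2, -1.6, 1.8]
finger_gap: 0.001
```

Emit:
jog_arm --plan '[[[0, 0, -0.5, 0], [0, 0, -1, 0], [0, 0, -1.5, 0], [0, -1, -1, 0], [0, -3, 0, 0], [0, -4, 0, 0], [0, -4, 0, 0], [0, 0, 0, 0]]]'

```text
time: 25.2
position: [0.4487, 0.0313, 0.2431]
eef_rot: [0.635, -0.632, 0.309, -0.319]
contact_force: [-0.3, -0.6, -0.1]
finger_gap: -0.006
```

```bash
python3 cmp.py s12; python3 - <<'E'
from h import *
p,R=st()
print("to (.40,-.30,.25):",(R.T@(np.array([.40,-.30,.25])-p)*100).round(2))
E
```

```text
t 25.20 pos [0.4487 0.0313 0.2431] heading_x -52.73 | polar r 89.7 ang 168.06 | f [-0.3 -0.6 -0.1] q1 -0.157 q6 0.763 gap -0.01 ydown [ 0.014 -0.002 -1.   ]
t 25.25 pos [0.4472 0.0315 0.2399] heading_x -52.72 | polar r 91.2 ang 168.11 | f [-0.2  0.1 -0.8] q1 -0.157 q6 0.763 gap -0.00 ydown [ 0.008 -0.001 -1.   ]
to (.40,-.30,.25): [ 23.52  -1.02 -23.83]
```

View pics/s12.png

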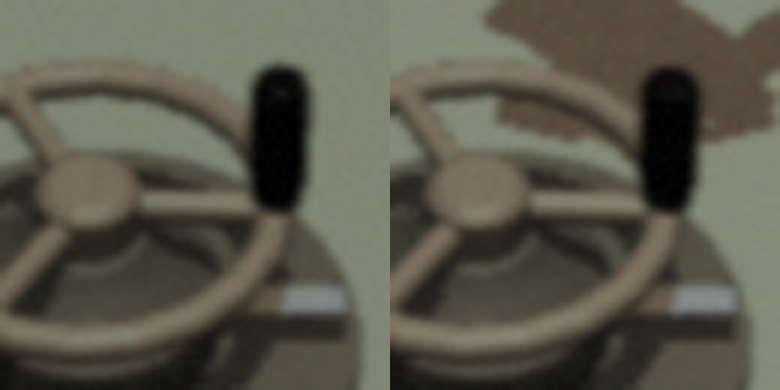

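The handle matches the start picture to within a fraction of a pixel. I'll swing clear and check from the top camera.

Emit:
jog_arm --plan '[[[1.6, -0.2, -1.6, 0], [1.6, -0.2, -1.6, 0], [1.6, -0.2, -1.6, 0], [1.6, -0.2, -1.6, 0], [1.6, -0.2, -1.6, 0], [1.6, -0.2, -1.6, 0], [1.6, -0.2, -1.6, 0], [1.6, -0.2, -1.6, 0], [1.6, -0.2, -1.6, 0], [1.6, -0.2, -1.6, 0], [1.6, -0.2, -1.6, 0], [1.6, -0.2, -1.6, 0], [1.6, -0.2, -1.6, 0], [1.6, -0.2, -1.6, 0], [0, 0, 0, 0], [0, 0, 0, 0]]]'

```text
time: 26.85
position: [0.4024, -0.2815, 0.2628]
eef_rot: [0.634, -0.633, 0.315, -0.313]
contact_force: [-1.1, -0.4, -0.5]
finger_gap: 0.001
```

```bash
python3 - <<'E'
from h import *
st()
o=cv2.imread("pics/top0.png");im=bot.get_image("top")[:,:,::-1];cv2.imwrite("pics/top13f.png",im)
g=lambda a:cv2.resize(a[170:250,305:385],None,fx=5,fy=5,interpolation=cv2.INTER_CUBIC)
cv2.imwrite("pics/top13.png",np.hstack([g(o),g(im)]))
def cen(a,r):
    y0,y1,x0,x1=r; m=(a[y0:y1,x0:x1].max(2)<45).astype(float);ys,xs=np.nonzero(m);return len(xs),xs.mean()+x0,ys.mean()+y0
s0=cv2.imread("pics/scene0.png");s1=bot.get_image("scene")[:,:,::-1];cv2.imwrite("pics/scene13.png",s1)
for a in(o,im):print("top",cen(a,(212,232,315,337)))
for a in(s0,s1):print("scene",cen(a,(155,190,322,342)))
E
```

```text
t 26.85 pos [ 0.4024 -0.2815  0.2628] heading_x -52.78 | polar r 323.3 ang -114.51 | f [-1.1 -0.4 -0.5] q1 -0.818 q6 0.103 gap 0.00 ydown [-0.001  0.002 -1.   ]
top (90, np.float64(325.8), np.float64(223.06666666666666))
top (88, np.float64(325.8636363636364), np.float64(222.76136363636363))
scene (201, np.float64(330.62189054726366), np.float64(173.42786069651743))
scene (200, np.float64(330.605), np.float64(173.485))
```

View pics/top13.png

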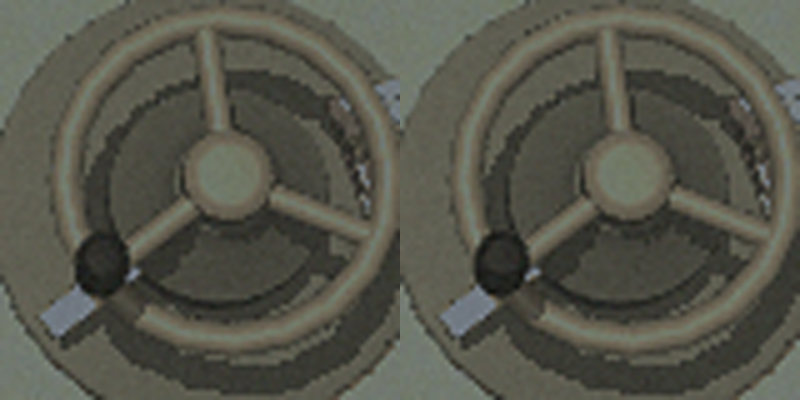

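View pics/top13f.png

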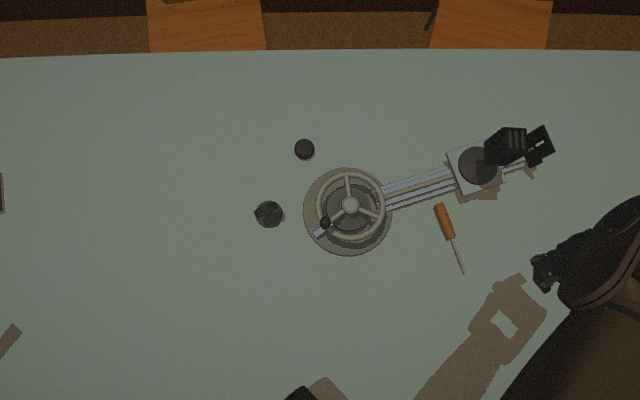

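View pics/scene13.png

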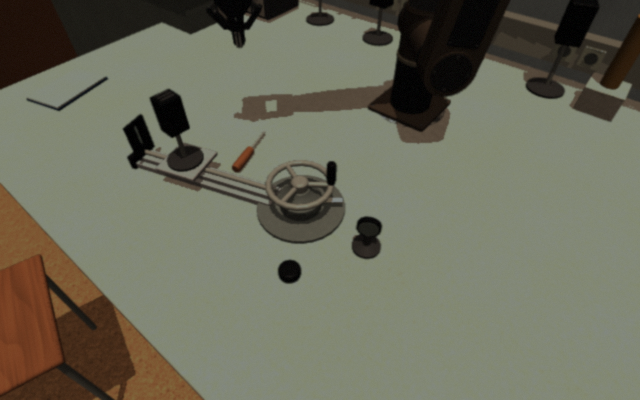

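The handle is back over the tab, centred within 0.3 px of the start in both views. The carriage has advanced, and the lens (269,214), cap (304,149) and screwdriver haven't moved. The arm is clear, so I'm handing in.

```bash
python3 - <<'E'
from rig import bot
print(bot.finish_job())
E
```

```text
the job is handed in; nothing more can be done
None
```

I pushed the handle clockwise through one full turn with shut fingertips, so the lamp's carriage moved along the rail towards the slit. The job was handed in at about 27 s of the 58 s allowed.

- **How it went:** I pushed about 261°, backed off to turn the tool half a turn, and pushed the rest. I then lifted away and moved clear. The horizontal force at the tool was 2 to 4 N at every reading taken while pushing, and the handle was never pinched.
- **Handle position:** the last pictures put its centre within about 0.3 px of the start in both views, which is 1° or less from the tab.
- **Other objects:** the lens, cap and screwdriver look unmoved, and the lamp still stands upright on its carriage. I judged these by eye, and did not measure the carriage's 40 mm travel.
- **Disagreement:** single points measured in the two cameras differed by up to about 6 mm for the hub. Fits to the rim and the base disc agreed within about 1.5 mm, and I used those.

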